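# Turn the tacky board in the tilting cradle with the joystick

## Task

The board in the tilting cradle is tacky with varnish and has to be turned onto its other face without being touched. On the joystick console, tilt the stick all the way to the console's right, keep it there for about two seconds so that the cradle tips and the board flops over against the cradle's other wall, then let go so that the stick springs upright and the cradle comes level. Work the cradle only by the stick: do not touch the cradle or the board, and leave the other things on the bench where they are.

Things in the scene. Friction and masses are not known exactly. Their poses are not given: they have to be found in the camera images.
- console: Fixed joystick console: grey box 130 (x) x 120 x 42 mm high, dark square plate on top, black rubber palm rest along its front (x -0.095 to -0.061), stub aerial 81 mm high at its back left corner (x 0.052, y 0.048). Origin: centre of the grey box's underside, on the bench. x from the palm rest to the back, y to the console's left (its right is -y), z up. Turned up to 0.5 rad either way.
- stick_knob (a point): Centre of the fixed black ball knob, 38 mm across, on the stick; its axes tilt with it. The stick's pivot is at (0.008, 0, 0.045) in the console's frame, 95 mm below: the knob stands 140 mm above the bench when upright, and can be pushed from the side or gripped. The steel shaft below it is 12 mm thick, with a 20 mm collar 70 to 78 mm from the pivot.
- stick_roll (a joint): Sideways tilt of the stick, rad: 0 upright, positive to the console's right (-y), stops at +-0.45 (knob then 41 mm aside, 9 mm lower). Sprung (2.2 N m/rad: about 11 N at the knob at the stop), damped (0.6 N m s/rad); released, it is upright again (within 0.04) in under 2 s. The cradle rolls 2.2 times as far, to its own right for the console's right; the board tumbles only beyond about 0.3.
- stick_pitch (a joint): Fore-and-aft tilt of the stick, rad: 0 upright, positive away from the palm rest (+x), stops at +-0.45, same spring. A spare axis: it does not move the cradle.
- cradle (a point): Middle of the bottom line of the V-shaped aluminium cradle, 122 mm above the bench when level; axes tilt with it: x along the V (242 mm long) away from the robot, y to its left. Two walls rise 85 mm, each leaning 26 degrees outwards (tops 37 mm aside, 200 mm above the bench). Tipped, it reaches about 115 mm to that side. Driven by the stick. It may stand left or right of the console.
- board_mid (a point): Centre of the wooden board, 221 x 74 x 16 mm, about 0.08 kg, standing loose on its long edge in the cradle. Its z axis is the thickness, x the 74 mm width and y the length. At the start it leans on the cradle's left wall, this point about 14 mm to the +y side of cradle; turned over, it leans on the right wall, about 14 mm to the -y side.
- sand_block: Brown sanding block 62 x 112 x 29 mm, loose bystander between console and cradle. Origin: centre of its underside.
- masking_tape: Roll of masking tape, 105 mm across, 36 mm high, loose bystander. Origin: centre of its underside.
- bit_box: Small red box 58 x 100 x 30 mm, loose bystander at the back. Origin: centre of its underside.
- cradle_base: Fixed base plate, 150 x 110 x 12 mm, and post of the cradle. Origin: centre of its underside on the bench; axes as cradle's when level. The cradle's pivot lies 100 mm above it, 22 mm below the V's bottom line.
- board: The same board; origin: centre of the broad face that lies against the left wall at the start; axes as board_mid.

How it is judged:
On the way:
1. the stick is held over to the console's right, at least 0.36 rad (its stop is at 0.45) and less than 0.2 rad fore or aft, for 1 s (value of joint stick_roll above 0.36 rad and value of joint stick_pitch between -0.2 and 0.2 rad), for 1 s.
At the end, for the whole second after the job is handed in: The board rests in the V of the cradle against its right wall (its centre at least 8 mm to the right of the V's bottom line and 25 to 65 mm above it, lengthwise within 0.15 rad); the stick is released, upright within 0.06 rad both ways and at rest, so the cradle is level (y of board_mid in the frame of cradle below -0.008 m and z of board_mid in the frame of cradle between 0.025 and 0.065 m and angle between the y axis of board_mid and the x axis of cradle, either way round below 0.15 rad and value of joint stick_roll between -0.06 and 0.06 rad and value of joint stick_pitch between -0.06 and 0.06 rad and velocity of joint stick_roll between -0.05 and 0.05 rad/s); the robot touches nothing.
It fails at once if the robot touches the cradle or its base (over 1 N) (contact force between any of the fingers, the arm and cradle_base above 1 N).
It fails at once if the robot touches the board (over 0.5 N) (contact force between any of the fingers, the arm and board above 0.5 N).
It fails at once if a bystander is moved more than 30 mm (distance of any of sand_block, masking_tape, bit_box from where it was at the start of the episode above 0.03 m).
It also fails if it takes over 48 s, if anything falls off the work surface, if the arm or the gripper's body presses on something with over 40 N, if the wrist force passes 120 N, or if a joint passes its speed limit or range.

## Robot

A 6-joint arm with a two-finger parallel gripper is mounted at the origin on a cart in front of the work surface, level with it; the furniture and walls round the work are solid. World frame = base frame: x ahead of the robot, y to its left, z up, the work surface at z = 0. Lengths are in m, angles in rad, forces in N, time in s.
With the tool pointing down it reaches from about 0.3 to 0.875 m from the base axis. Payload 4.2 kg.
Tool frame: the origin (TCP) lies where the fingers leave the gripper's body, on its centre line; the fingertips stand 73 mm ahead of it and the grasp point (between the pads) lies 54 mm ahead of it; z points along the fingers, y is the line along which they close (so a half turn about z gives the same grasp; the last joint's range is limited). The gripper opens to 85 mm and grips with 20 to 120 N. Pads are 22 mm wide; open, the fingers measure 114 mm over their backs; the gripper's body (76 mm by 85 mm) begins 54 mm behind the grasp point. The pads swing forward as they close: fully open they stand 13 mm farther back than shut.
Start: joints at [1.264, 0.32, 1.565, -0, 1.257, -0.02], TCP at [0.163, 0.552, 0.304] pointing down, gripper open.
Joint ranges: [-3.11, 3.11], [-0.84, 2.01], [0.21, 2.61], [-1.34, 4.49], [0.05, 2.63], [-2.56, 2.56]. Speed limits (rad/s): [2.57, 2.57, 3.14, 3.14, 3.14, 3.14].

## Interface

Orientations are given as a unit quaternion [x, y, z, w].
In Python, from bench import status, eyes, job gives the robot as it stands.
- The arm moves only by the tool play_rows, never from a script. Its argument "commands" is a list that holds one entry, the list of rows, each a list of 5 numbers: the shift along the tool's x, y, z in cm, then the turn about the tool's z in rad, then the closure in counts, from 0 (fully open) to 255 (shut). In form: [[[dx, dy, dz, spin, claw], ...]]. A call has 1 to 10 rows; each row shifts and turns the commanded pose from where the row before left it, along the tool's axes as they then stand; what a row does not reach is not made up. A row lasts 1/8 s, in which the tool goes at most 62.5 mm and 10.7 degrees, less where a joint would pass 70% of its speed; a pose out of reach is approached as far as the arm can. A call is refused whole if a number of a shift passes 6.25 or a number of a turn 0.188, either way. A call with a gripper value outside its range is refused whole. The fingers move at their own pace and stop on an object; "newtons" is the grip in N (left out, the last holds). Time passes only in rows, so rows that do not move let the fingers close. It gives the time, the measured TCP pose, the force, the opening and the grip force at its end, in the units of the state.
- status.state(): the state, without advancing time (a new reading comes with each control period).
- eyes.camera(name): name is "side" or "top"; returns (picture, depth): 400x640x3 uint8, red, green, blue; 400x640 float32, m along the optical axis (not along the pixel's ray), 0 where there is no reading.
- eyes.camera_info(name): a dict with "fx", "fy", "cx", "cy" (pixels), "extrinsics" (4x4, takes a point from camera to world coordinates). Camera axes: x right, y up, looking along -z (the intrinsics and any distortion apply to the point x, -y, -z); pixel columns grow to the right and rows downward; lengths in m; the calibration is good to about 2 mm. A picture is of the moment at which its call begins. camera_info takes no time and is no camera call.
- job.job_done(): hands the job in; it is judged then, once.
The state is a dict: "time": time; "joint_positions": joint angles; "joint_vel": joint speeds; "tau": joint torques, N m; "tool_pos": TCP position; "tcp_rot": TCP orientation; "force": force on the tool from outside, world axes, zero at the start; "torque": the same for the moment, N m; "opening": finger opening in m; "grip_force": force on a finger pad.
Only numpy, scipy, OpenCV 4.12 (cv2) and the standard library are available. Lean on these libraries where they do the work, as an engineer would, in place of code of your own. Each camera call takes 0.05 s, during which the arm holds its last target. There are 200 camera calls.

## Working session

There is one attempt and no reset: what is moved stays moved. The work goes in short steps, Python scripts to look and compute and a tool call to move; the robot and the scene stay as the last step left them, time stands still between calls to the robot, and variables do not carry over. Pictures are saved under pics/ and viewed, at most 10 in all, crops included, and the job is handed in when it is done.

Besides the shell and the picture viewer there is one more tool, called after ">>>" as name([rows], argument=value, ...), one row to a line, values as JSON. play_rows: Moves the arm, as the interface text tells. Its arguments: {"type":"object","properties":{"commands":{"type":"array"},"newtons":{"type":"number"}},"required":["commands"]}

```bash
mkdir -p pics
cat > h.py <<'E'
import numpy as np,cv2
from bench import status,eyes,job
def grab(n):
    p,d=eyes.camera(n);i=eyes.camera_info(n)
    v,u=np.mgrid[:400,:640]
    c=np.stack([(u-i['cx'])/i['fx']*d,-(v-i['cy'])/i['fy']*d,-d,np.ones_like(d)],-1)
    return p,d,(c@np.array(i['extrinsics']).T)[...,:3]
E
python3 - <<'E'
from h import *
for n in('top','side'):
    p,d,w=grab(n);cv2.imwrite(f'pics/{n}1.png',p[...,::-1]);np.savez(f'{n}1.npz',p=p,d=d,w=w)
    print(n,np.array(eyes.camera_info(n)['extrinsics']).round(3).tolist(),{k:v for k,v in eyes.camera_info(n).items() if k!='extrinsics'})
print(status.state())
E
```

```text
top [[0.026, 0.984, -0.176, 0.421], [-1.0, 0.024, -0.015, -0.04], [-0.011, 0.176, 0.984, 1.103], [0.0, 0.0, 0.0, 1.0]] {'fx': 414.29080678407064, 'fy': 414.29080678407064, 'cx': 322.0468829613471, 'cy': 200.6619454278046}
side [[0.921, 0.164, -0.354, 0.168], [-0.39, 0.425, -0.817, -1.028], [0.016, 0.89, 0.455, 0.699], [0.0, 0.0, 0.0, 1.0]] {'fx': 446.26961995203663, 'fy': 446.26961995203663, 'cx': 316.5358903529999, 'cy': 199.20638282469184}
{'time': 0.1, 'joint_positions': array([ 1.26399565e+00,  3.20225763e-01,  1.56556604e+00, -2.80138985e-05,
        1.25736258e+00, -2.00152767e-02]), 'joint_vel': array([-0.00093057, -0.0017182 , -0.00365009, -0.000448  ,  0.00057736,
        0.00043361]), 'tau': array([-3.17337053e-04, -4.16407692e+01, -2.34704322e+01, -1.25971028e-04,
        4.93968168e-03,  1.39411725e-05]), 'tool_pos': array([0.16257199, 0.55121999, 0.303164  ]), 'tcp_rot': array([ 1.42897482e-01,  9.89737187e-01, -7.72628935e-04, -1.13888601e-04]), 'force': array([-0.52150301,  0.8388671 , -0.00441078]), 'torque': array([ 0.04822095, -0.02206039, -0.03328258]), 'grip_force': 0.0, 'opening': 0.08545511088610336}
```

View pics/top1.png

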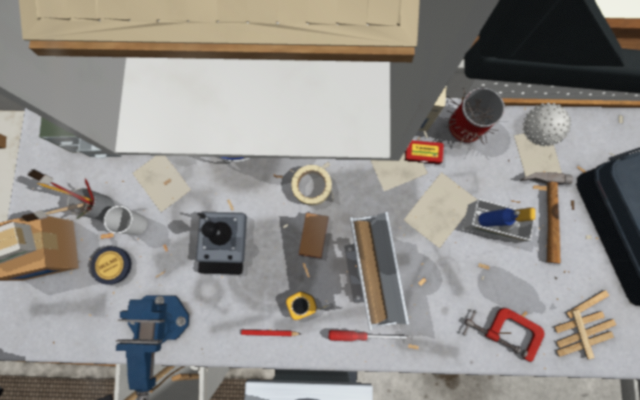

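View pics/side1.png

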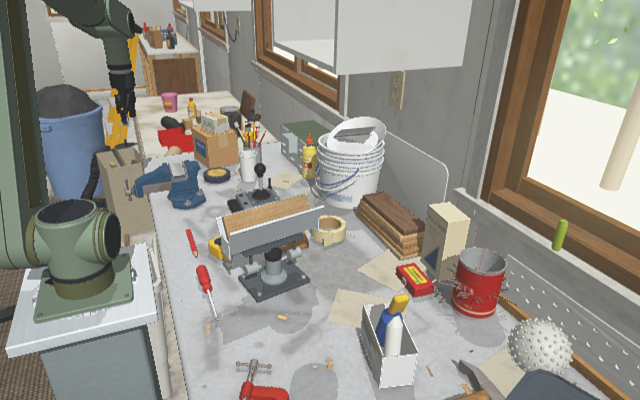

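The top view shows the console at about (220,243) with its knob at about (216,232). The sanding block is at (313,235), the cradle at (378,270) with the board on its left wall, the tape at (311,184) and the red box at (424,152). The side view shows the cradle at (270,230) and the knob behind it at (260,170).

Run:
```python
from h import *
z=np.load('top1.npz');p,w=z['p'],z['w']
def reg(u0,u1,v0,v1,a,b):
    q=w[v0:v1,u0:u1].reshape(-1,3);return q[(q[:,2]>a)&(q[:,2]<b)]
c=reg(180,262,190,290,.03,.05);r=cv2.minAreaRect(c[:,:2].astype(np.float32));print('console',r,cv2.boxPoints(r).round(3).tolist())
k=reg(180,262,190,290,.125,.17);print('knob',len(k),k.mean(0),k.max(0),k.min(0))
k=reg(180,262,190,290,.06,.09);print('60-90',len(k),k.mean(0).round(3),k.max(0),k.min(0))
c=reg(340,420,200,335,.12,.26);r=cv2.minAreaRect(c[:,:2].astype(np.float32));print('cradle',cv2.boxPoints(r).round(3).tolist(),c[:,2].max())
for u,v in((250,155),(250,100),(110,265),(120,220),(85,200),(310,240),(300,305),(311,170),(150,330),(130,300)):print(u,v,w[v,u].round(3))
z=np.load('side1.npz');p,w=z['p'],z['w']
k=reg(248,272,155,185,.125,.17);print('sideknob',len(k),k.mean(0),k.max(0),k.min(0))
from scipy.spatial.transform import Rotation as R
print(R.from_quat(status.state()['tcp_rot']).as_matrix().round(3))
```

```text
console ((0.5112999677658081, 0.2362547367811203), (0.12087571620941162, 0.13003048300743103), 89.87162017822266) [[0.44600000977516174, 0.17599999904632568], [0.5759999752044678, 0.17599999904632568], [0.5759999752044678, 0.296999990940094], [0.44600000977516174, 0.296999990940094]]
knob 210 [0.51821284 0.23342806 0.15202595] [0.53742581 0.25251304 0.16181673] [0.50167851 0.21792879 0.13884491]
60-90 123 [0.523 0.237 0.067] [0.56718463 0.28592058 0.08838795] [0.49714761 0.21450125 0.06008561]
cradle [[0.30799999833106995, -0.13199999928474426], [0.3240000009536743, -0.2150000035762787], [0.5630000233650208, -0.17000000178813934], [0.5479999780654907, -0.08699999749660492]] 0.20962728908499273
250 155 [0.592 0.078 0.512]
250 100 [0.678 0.083 0.514]
110 265 [0.431 0.522 0.023]
120 220 [0.547 0.503 0.036]
85 200 [0.592 0.58  0.071]
310 240 [0.508 0.005 0.033]
300 305 [0.345 0.025 0.04 ]
311 170 [0.693 0.008 0.035]
150 330 [0.28  0.379 0.079]
130 300 [0.351 0.415 0.121]
sideknob 113 [0.5144739  0.22630749 0.14381859] [0.53396909 0.24326028 0.15770304] [0.49829648 0.21345556 0.12528056]
[[-0.959  0.283 -0.   ]
 [ 0.283  0.959 -0.001]
 [ 0.    -0.002 -1.   ]]
```

Run:
```python
from h import *
z=np.load('top1.npz');p=z['p'];cv2.imwrite('pics/c1.png',cv2.resize(p[180:300,160:280,::-1],None,fx=5,fy=5,interpolation=cv2.INTER_CUBIC))
```

```text
(no output)
```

View pics/c1.png

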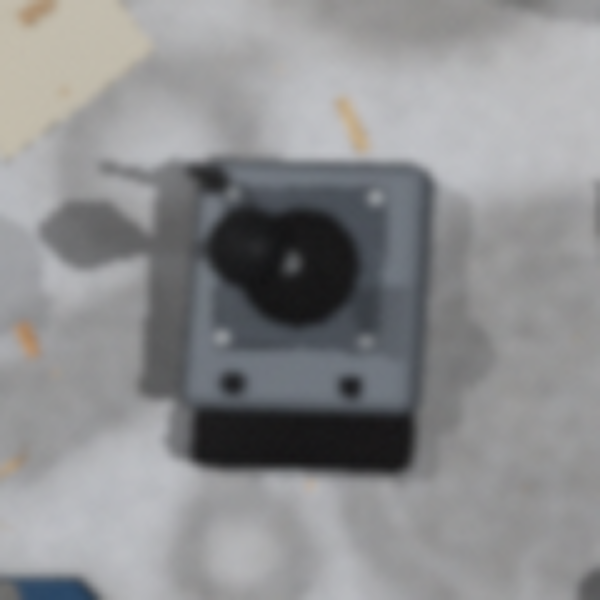

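The console's yaw is about 0, and the knob is near (0.518, 0.234, 0.14). I'll straddle the knob with the open fingers, closing along y, and push it with the flat face of the left pad.

>>> play_rows([
  [[0, 0, 0, -0.144, 0], [0, 0, 0, -0.143, 0], [-3.9, -3.5, 0, 0, 0], [-3.9, -3.5, 0, 0, 0], [-3.9, -3.5, 0, 0, 0], [-3.9, -3.5, 0, 0, 0], [-3.9, -3.5, 0, 0, 0], [-3.9, -3.5, 0, 0, 0], [-3.9, -3.5, 0, 0, 0], [-3.9, -3.5, 0, 0, 0]],
])

```text
time: 1.35
tool_pos: [0.4757, 0.2702, 0.3036]
tcp_rot: [-0.0, 1.0, -0.0, -0.0]
force: [1.0, 0.9, 0.0]
opening: 0.0855
grip_force: 0.0
```

>>> play_rows([
  [[-2.0, -1.75, 0, 0, 0], [-2.0, -1.75, 0, 0, 0], [0, 0, 0, 0, 0], [0, 0, 0, 0, 0]],
])

```text
time: 1.85
tool_pos: [0.5141, 0.2369, 0.3036]
tcp_rot: [-0.0, 1.0, 0.0, -0.001]
force: [-0.9, 0.5, 0.8]
opening: 0.0851
grip_force: 0.0
```

Run:
```python
from h import *
from scipy.spatial.transform import Rotation as R
s=status.state();print(s['time'],s['tool_pos'],R.from_quat(s['tcp_rot']).as_matrix().round(3).tolist(),s['force'],s['joint_positions'])
p,d,w=grab('side');cv2.imwrite('pics/s2.png',cv2.resize(p[60:260,170:370,::-1],None,fx=3,fy=3))
```

```text
1.85 [0.51410016 0.23689713 0.30356929] [[-1.0, -0.0, -0.001], [-0.0, 1.0, 0.0], [0.001, 0.0, -1.0]] [-0.90336563  0.49737866  0.81888624] [ 4.11195925e-01  3.06191394e-01  1.58514745e+00  6.91736082e-04
  1.25135307e+00 -1.16006666e+00]
```

View pics/s2.png

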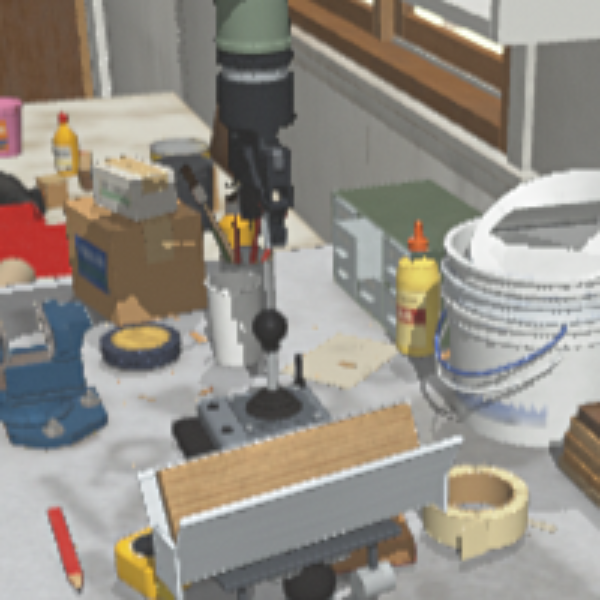

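The gripper is centred above the knob in the side view. I'll descend so the fingers straddle it.

>>> play_rows([
  [[-0.4, 0, 3, 0, 0], [0, 0, 3, 0, 0], [0, 0, 3, 0, 0], [0, 0, 2, 0, 0], [0, 0, 1.4, 0, 0], [0, 0, 0, 0, 0]],
])

```text
time: 2.65
tool_pos: [0.518, 0.2369, 0.1793]
tcp_rot: [-0.001, 1.0, -0.0, -0.001]
force: [-0.6, -0.0, -0.6]
opening: 0.0852
grip_force: 0.0
```

>>> play_rows([
  [[0, -1, 0, 0, 0], [0, -1, 0, 0, 0], [0, -1, 0, 0, 0], [0, -1, 0, 0, 0], [0, -1, 0, 0, 0], [0, -0.5, 0, 0, 0], [0, 0, 0, 0, 0]],
])

```text
time: 3.52
tool_pos: [0.5198, 0.1829, 0.1815]
tcp_rot: [0.001, 1.0, 0.003, 0.002]
force: [0.7, 8.6, 2.8]
opening: 0.0855
grip_force: 3.9
```

Run:
```python
from h import *
s=status.state();print(s['time'],s['tool_pos'],s['force'])
p,d,w=grab('side');cv2.imwrite('pics/s3.png',cv2.resize(p[60:260,170:370,::-1],None,fx=3,fy=3))
```

```text
3.525 [0.51983322 0.18291116 0.18150476] [0.65422733 8.62034015 2.76120804]
```

View pics/s3.png

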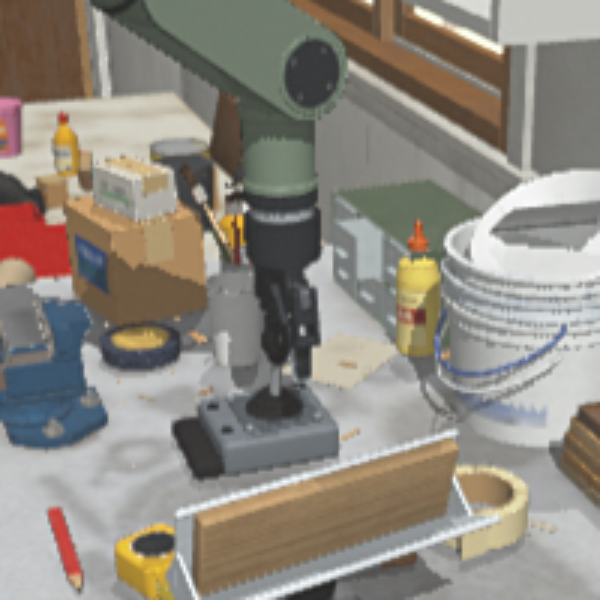

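The stick is well over and the cradle is tipped. A little more will put it on its stop, then I'll hold it there.

>>> play_rows([
  [[0, -0.5, 0, 0, 0], [0, -0.5, 0, 0, 0], [0, 0, 0, 0, 0], [0, 0, 0, 0, 0], [0, 0, 0, 0, 0], [0, 0, 0, 0, 0]],
])

```text
time: 4.32
tool_pos: [0.5191, 0.1735, 0.1801]
tcp_rot: [0.001, 1.0, 0.003, 0.001]
force: [0.7, 11.6, -4.2]
opening: 0.0851
grip_force: 5.7
```

>>> play_rows([
  [[0, -0.1, 0, 0, 0], [0, 0, 0, 0, 0], [0, 0, 0, 0, 0], [0, 0, 0, 0, 0], [0, 0, 0, 0, 0], [0, 0, 0, 0, 0], [0, 0, 0, 0, 0], [0, 0, 0, 0, 0], [0, 0, 0, 0, 0], [0, 0, 0, 0, 0]],
])

```text
time: 5.58
tool_pos: [0.519, 0.1728, 0.1799]
tcp_rot: [0.001, 1.0, 0.003, 0.001]
force: [0.2, 12.0, -4.7]
opening: 0.0856
grip_force: 6.2
```

Run:
```python
from h import *
s=status.state();print(s['time'],s['tool_pos'],s['force'])
p,d,w=grab('side');cv2.imwrite('pics/s4.png',cv2.resize(p[60:260,170:370,::-1],None,fx=3,fy=3))
p,d,w=grab('top');np.savez('top4.npz',p=p,w=w)
```

```text
5.575 [0.51901666 0.1727742  0.17992744] [ 0.2335657  11.98145745 -4.67630191]
```

View pics/s4.png

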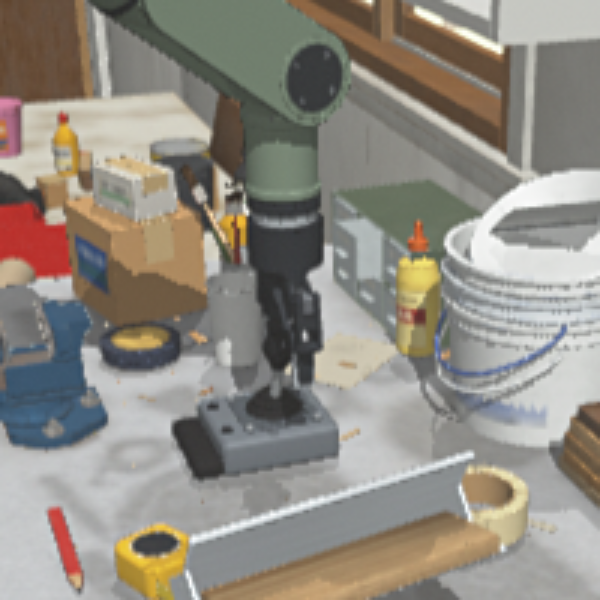

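The board now lies on the right wall. I'll hold a moment longer, then ease back and lift clear.

>>> play_rows([
  [[0, 0, 0, 0, 0], [0, 0, 0, 0, 0], [0, 0, 0, 0, 0], [0, 0, 0, 0, 0]],
])

```text
time: 6.18
tool_pos: [0.519, 0.1728, 0.1799]
tcp_rot: [0.001, 1.0, 0.003, 0.001]
force: [0.3, 13.7, -5.6]
opening: 0.0851
grip_force: 6.2
```

>>> play_rows([
  [[0, 0.6, 0, 0, 0], [0, 0.8, 0, 0, 0], [0, 0.8, 0, 0, 0], [0, 0.8, 0, 0, 0], [0, 0.8, 0, 0, 0], [0, 0.8, 0, 0, 0], [0, 0.8, 0, 0, 0], [0, 0.6, 0, 0, 0], [0, 0.4, 0, 0, 0], [0, 0, 0, 0, 0]],
])

```text
time: 7.42
tool_pos: [0.5187, 0.2348, 0.1799]
tcp_rot: [-0.0, 1.0, -0.0, -0.0]
force: [0.1, -1.0, -0.5]
opening: 0.0854
grip_force: 0.0
```

>>> play_rows([
  [[0, 0, 0, 0, 0], [0, 0, 0, 0, 0], [0, 0, 0, 0, 0], [0, 0, 0, 0, 0], [0, 0, -2, 0, 0], [0, 0, -3, 0, 0], [0, 0, -3, 0, 0], [0, 0, -3, 0, 0], [0, 0, -1, 0, 0], [0, 0, 0, 0, 0]],
])

```text
time: 8.68
tool_pos: [0.5187, 0.2346, 0.2999]
tcp_rot: [-0.0, 1.0, 0.0, 0.0]
force: [0.4, 0.2, -0.5]
opening: 0.0855
grip_force: 0.0
```

>>> play_rows([
  [[0, 0, 0, 0, 0], [0, 0, 0, 0, 0], [0, 0, 0, 0, 0], [0, 0, 0, 0, 0], [0, 0, 0, 0, 0], [0, 0, 0, 0, 0], [0, 0, 0, 0, 0], [0, 0, 0, 0, 0]],
])

```text
time: 9.68
tool_pos: [0.5187, 0.2346, 0.2999]
tcp_rot: [-0.0, 1.0, 0.0, 0.0]
force: [-0.3, -0.5, -0.1]
opening: 0.0853
grip_force: 0.0
```

Run:
```python
from h import *
s=status.state();print(s['time'],s['tool_pos'],s['force'])
p,d,w=grab('side');cv2.imwrite('pics/s5.png',cv2.resize(p[60:260,170:370,::-1],None,fx=3,fy=3))
k=w[155:185,248:272].reshape(-1,3);k=k[(k[:,2]>.125)&(k[:,2]<.17)];print(k.mean(0))
```

```text
9.675 [0.51872958 0.23461703 0.29994885] [-0.25061028 -0.45336187 -0.13042759]
[0.51447762 0.22294463 0.14346632]
```

View pics/s5.png

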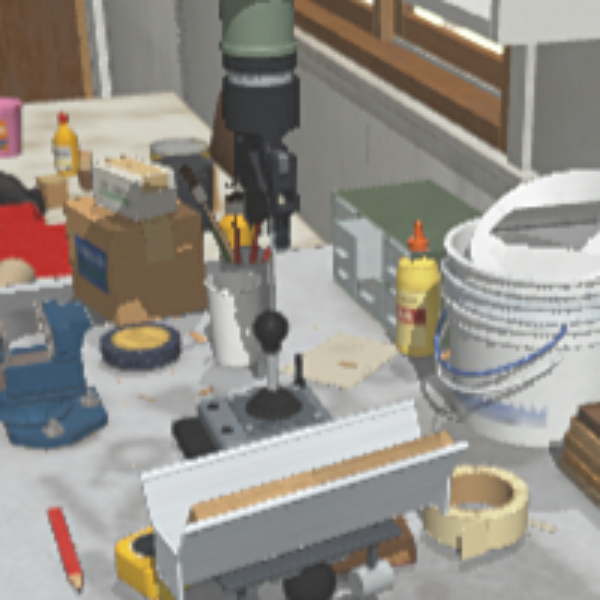

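Run:
```python
from h import *
z=np.load('top4.npz');w=z['w'];p=z['p']
q=w[200:340,320:440].reshape(-1,3);q=q[(q[:,2]>.1)&(q[:,2]<.3)]
# cross-section in cradle y (yaw from first fit ~0.186)
a=0.186;n=np.array([np.sin(a),np.cos(a)])
# cradle x axis ~ (0.98,-/+); mid slice
d=np.array([.239,.045]);d/=np.linalg.norm(d);l=np.array([-d[1],d[0]])
t=(q[:,:2]-[.435,-.151])@d;y=(q[:,:2]-[.435,-.151])@l
m=abs(t)<.02
for yy,zz in sorted(zip(y[m].round(3),q[m,2].round(3)))[::14]:print(yy,zz,end='; ')
w2=grab('top')[2]
k=w2[190:290,180:262].reshape(-1,3);k=k[(k[:,2]>.125)&(k[:,2]<.17)];print('\nknob',len(k),k.mean(0),k.max(0),k.min(0))
```

```text
-0.108 0.144; -0.105 0.145; -0.104 0.148; -0.102 0.146; -0.1 0.144; -0.099 0.148; -0.097 0.146; -0.095 0.144; -0.094 0.149; -0.091 0.141; -0.09 0.143; -0.088 0.142; -0.087 0.144; -0.085 0.144; -0.083 0.141; -0.081 0.142; -0.079 0.141; -0.078 0.146; -0.076 0.142; -0.074 0.141; -0.072 0.137; -0.071 0.14; -0.069 0.14; -0.067 0.14; -0.056 0.195; -0.054 0.192; -0.053 0.194; -0.051 0.186; -0.05 0.185; -0.049 0.184; -0.048 0.185; -0.047 0.182; -0.045 0.174; -0.044 0.174; -0.043 0.173; -0.042 0.174; -0.04 0.163; -0.039 0.164; -0.038 0.164; -0.036 0.157; -0.035 0.156; -0.033 0.15; -0.032 0.148; -0.031 0.148; -0.03 0.148; -0.028 0.141; -0.027 0.142; -0.025 0.134; -0.024 0.135; -0.022 0.128; -0.021 0.129; -0.019 0.121; -0.018 0.122; -0.017 0.123; -0.016 0.122; -0.014 0.108; -0.012 0.111; -0.009 0.113; -0.007 0.119; -0.005 0.12; -0.003 0.12; -0.001 0.117; -0.0 0.119; 0.001 0.109; 0.003 0.103; 0.005 0.101; 0.007 0.101; 
knob 123 [0.51221932 0.23028308 0.15177635] [0.53700623 0.24955042 0.16094987] [0.50174796 0.21560468 0.13597476]
```

The cradle rolled about 0.91 rad, so the stick reached about 0.41 rad. The stick is back within about 0.03 rad of upright, and nothing is being touched.

```bash
python3 -c "
from h import *
print(job.job_done())"
```

```text
the job is handed in; nothing more can be done
None
```

I held the stick over to the console's right at about 0.41 rad for roughly two seconds and let it spring back to within about 0.03 rad of upright; the board now rests against the cradle's right wall, and I've handed the job in (no verdict came back).

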